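# Lock out the dough mixer and hold its bowl guard open

### The job

The dough mixer's bowl is about to be wiped out: first plug the yellow service plug fully home into the yellow-framed socket on the mixer's grey control deck and leave it there, and only then lift the wire bowl guard by its red bar. The guard falls shut by itself, so hold it still at 40 degrees open (within 5 degrees) with the gripper on it, and finish while still holding it there. Leave the other things on the counter where they are.

Things in the scene. Friction and masses are not known exactly. Their poses are not given: they have to be found in the camera images.
- plug: Loose service plug, about 0.07 kg, standing upright on its foot on the counter. Origin: centre of its underside, z up. Black foot 20 (x) by 30 (y) mm, 24 mm high; above it a yellow block head 26 (x) by 40 (y) mm, from 22 to 67 mm above the origin, with a thin red patch on top. The head's underside is the shoulder that stops on the deck, so home the origin is 22 mm below the deck face. Turned by half a turn it fits just as well.
- plug_foot (a point): Same point and axes as the plug's origin: centre of the foot's underside.
- mixer: Low bottom-driven dough mixer, fixed to the counter, its place and yaw vary. Origin on the counter under the bowl's centre, x from the front bar to the hinge, y to the deck, z up. White base 250 mm wide (y -125 to 125), x -105 to 150, 50 mm high; open steel bowl 200 mm across with its rim 140 mm above the counter; grey control deck on the +y side, y 126 to 230, x -110 to 50, 50 mm high, carrying a red stop button (18 mm tall) and a green button at x = 25.
- socket (a point): Centre of the mouth of the socket hole, in the deck's top face 50 mm above the counter, at x -60, y 178 mm from the mixer's origin; axes as the mixer's. The hole opens upward, 22 (x) by 32 (y) mm, 28 mm deep, with a small chamfer, and a yellow frame is painted round it.
- guard (a joint): Angle of the wire bowl guard in rad: 0 shut and level over the bowl, 40 degrees = 0.698, upper stop 1.3. Guard and bar weigh about 0.6 kg (0.45 to 0.8) and a weak spring of 0.15 N m/rad helps to shut it: lifting at the bar takes about 2 to 4 N. It never stays open by itself.
- guard_hinge (a point): Point on the guard's hinge axis, on the far side of the bowl, 150 mm above the counter and x 120 mm from the mixer's origin; the axis is the y axis of this point, and turning about +y opens. Axes turn with the guard (equal to the mixer's when shut).
- guard_bar (a point): Middle of the guard's red handle bar: a round bar 14 mm thick, 120 mm long along y, 277 mm from the hinge on the robot's side, 150 mm above the counter when shut. Free space of about 45 mm lies between bar and guard rim (x from the bar towards the hinge), between two 10 mm thick steel arms at y = -55 and 55 mm that carry it; below and in front of it nothing.
- salt: Bystander: small blue and white salt jar, 48 mm across, 60 mm tall, origin under its centre.
- oil: Bystander: green glass oil bottle, 60 mm across, 210 mm tall, origin under its centre.
- tomatoes: Bystander: red tomato can, 84 mm across, 110 mm tall, origin under its centre.
- bowl: Bystander: loose metal bowl, 180 mm across, 70 mm tall, origin under its centre.
- spatula: Bystander: red-handled spatula lying on the counter.
Mind the look-alikes: they are no part of the job. Several things look just like the plug: the one meant starts farthest to the robot's left.

How it is judged:
On the way, in this order (a step that is already met when the one before it is completed fails the run):
1. the plug is fully home in the socket, with the guard still shut (horizontal distance between plug_foot and socket below 0.004 m and z of plug_foot in the frame of socket below -0.02 m and angle between the z axis of plug_foot and the z axis of socket, either way round below 0.08 rad and angle between the y axis of plug_foot and the y axis of socket, either way round below 0.12 rad and value of joint guard below 0.08 rad), for 0.2 s.
2. the guard is open at 40 degrees, within 5 (value of joint guard between 0.611 and 0.785 rad), for 0.2 s.
At the end, for the whole second after the job is handed in: The plug stands in the socket, its foot at least 20 mm below the deck face, centred within 4 mm, upright, and no longer touched by the gripper; the guard is at 40 degrees, within 5 (0.611 to 0.785 rad), still (under 0.06 rad/s), and carried by the gripper's fingers alone (over 0.5 N on it) (all of step 2 and horizontal distance between plug_foot and socket below 0.004 m and z of plug_foot in the frame of socket below -0.02 m and angle between the z axis of plug_foot and the z axis of socket, either way round below 0.08 rad and angle between the y axis of plug_foot and the y axis of socket, either way round below 0.12 rad and velocity of joint guard between -0.06 and 0.06 rad/s and contact force between the fingers and guard above 0.5 N and contact force between each of the fingers, guard and plug below 0.1 N and contact force between guard and salt below 0.1 N and contact force between guard and oil below 0.1 N and contact force between guard and tomatoes below 0.1 N and contact force between guard and bowl below 0.1 N and contact force between guard and spatula below 0.1 N); the arm keeps its last pose, push and grip.
It fails at once if the guard is lifted (over 0.12 rad) while the plug is not home (value of joint guard above 0.12 rad and not (horizontal distance between plug_foot and socket below 0.004 m and z of plug_foot in the frame of socket below -0.02 m and angle between the z axis of plug_foot and the z axis of socket, either way round below 0.08 rad and angle between the y axis of plug_foot and the y axis of socket, either way round below 0.12 rad)).
It fails at once if a bystander is moved by more than 30 mm (distance of any of salt, oil, tomatoes, bowl, spatula from where it was at the start of the episode above 0.03 m).
It also fails if it takes over 64 s, if anything falls off the work surface, if the arm or the gripper's body presses on something with over 40 N, if the wrist force passes 120 N, or if a joint passes its speed limit or range.

### The arm

A 7-joint arm with a two-finger parallel gripper is mounted at the origin on the work surface. World frame = base frame: x ahead of the robot, y to its left, z up, the work surface at z = 0. Lengths are in m, angles in rad, forces in N, time in s.
With the tool pointing down it reaches from about 0.4 to 0.85 m from the base axis. Payload 10.4 kg.
Tool frame: the origin (TCP) lies on the centre line of the jaws, within the pads' length; the fingertips stand 8 mm ahead of it and the grasp point (between the pads) lies 11 mm behind it; x points along the fingers, y is the direction in which the jaws open and shut, and the axes are right-handed (so a half turn about x gives the same grasp; the last joint's range is limited). The gripper opens to 85 mm and grips with 20 to 120 N. Pads are 22 mm wide; open, the fingers measure 114 mm over their backs; the gripper's body (76 mm by 85 mm) begins 54 mm behind the grasp point. The pads swing forward as they close: fully open they stand 13 mm farther back than shut.
Start: joints at [1.16, 0.332, -0.065, 1.46, 0.022, 1.35, -0.088], TCP at [0.236, -0.579, 0.239] pointing down, gripper open.
Joint ranges: [-2.6, 2.6], [-0.5, 2.12], [-1.47, 1.34], [0.16, 2.42], [-1.27, 4.41], [0.06, 2.06], [-2.6, 2.6]. Speed limits (rad/s): [2.22, 2.22, 2.79, 2.79, 3.14, 3.14, 3.14].

### API

Orientations are given as [roll, pitch, yaw] about the fixed x, y, z axes, in that order (R = Rz(yaw) Ry(pitch) Rx(roll)).
In Python, from workcell import get_obs, capture, manip, spotter gives the robot as it stands.
- The arm moves only by the tool apply_moves, never from a script. Its argument "series" is a list of rows, each an object with "xyz": the shift along the world's x, y, z in m, a list of three; "spin": the turn about the world's z in degrees. A call has 1 to 20 rows; each row is the pose to reach, as a shift and turn from the pose commanded when the call began; what a row does not reach only later rows make up. A row lasts 1/10 s, in which the tool goes at most 50 mm and 8.59 degrees, less where a joint would pass 70% of its speed; a pose out of reach is approached as far as the arm can. A call with a gripper value outside its range is refused whole. "fingers" is the gripper's target within -1 to 1 (fully open at 1, half-way at 0, shut at -1), set as the call begins (left out, the last holds). The fingers move at their own pace and stop on an object; "squeeze" is the grip in N (left out, the last holds). Time passes only in rows, so rows that repeat a pose let the fingers close. It gives the time, the measured TCP pose, the force and the opening at its end, in the units of the state.
- get_obs(): the state, without advancing time (a new reading comes with each control period).
- capture(name): name is "side" or "top"; returns a dict with "img" (384x512x3 uint8, red, green, blue), "z_map" (384x512 float32, m along the optical axis (not along the pixel's ray), 0 where there is no reading), "fovy" (degrees; the focal length in pixels is half the picture's height over the tangent of half this angle, whatever the lens; pixels are square), "cx", "cy" (the principal point, pixels), "eye" and "rotation" of the camera in the world. Camera axes: x right, y down, z forward; pixel columns grow to the right and rows downward; lengths in m; the calibration is good to about 2 mm. A picture is of the moment at which its call begins.
- manip.job_done(): hands the job in, once; it reports no verdict.
Trained networks look in the newest picture that a camera, given by its name, has taken for a name from the list of things; names that differ only in an ending like _2 or _b are one class to them, and where a whole thing is asked for, a point or a joint stands for the part that bears it (a point fixed in the world has none). Each returns a list of dicts, best first, with "conf" (0 to 1); they miss things now and then, are a little off and sometimes report something else, mostly with a low value. They report only what shows in the picture. A call takes as long as a camera call. They do not tell look-alikes from the thing itself.
- spotter.cut_out(camera, label): "region" (384x512 bool, what is visible of it) and "centre" ([row, column] in pixels, amid what is visible of it).
The state is a dict: "time_s": time; "joint_positions": joint angles; "dq": joint speeds; "effort": joint torques, N m; "tcp_pos": TCP position; "eef_rot": TCP orientation; "force": force on the tool from outside, world axes, zero at the start; "ft_torque": the same for the moment, N m; "finger_gap": finger opening in m.
Only numpy, scipy, OpenCV 4.12 (cv2) and the standard library are available. Lean on these libraries where they do the work, as an engineer would, in place of code of your own. Each camera call takes 0.05 s, during which the arm holds its last target. There are 200 camera calls.

## Working session

There is one attempt and no reset: what is moved stays moved. The work goes in short steps, Python scripts to look and compute and a tool call to move; the robot and the scene stay as the last step left them, time stands still between calls to the robot, and variables do not carry over. Pictures are saved under pics/ and viewed, about 8 in all and at most 12, crops included, and the job is handed in when it is done.

Besides the shell and the picture viewer there is one more tool, called after "Call:" as name([rows], argument=value, ...), one row to a line, values as JSON. apply_moves: Moves the arm, as the interface text tells. Its arguments: {"type":"object","properties":{"series":{"type":"array"},"fingers":{"type":"number"},"squeeze":{"type":"number"}},"required":["series"]}

```bash
mkdir -p pics; cat > h.py <<'E'
import numpy as np, cv2
from workcell import get_obs, capture, manip, spotter
def pts(c):
    z=c["z_map"]; f=z.shape[0]/2/np.tan(np.radians(c["fovy"])/2)
    v,u=np.mgrid[:z.shape[0],:z.shape[1]]
    p=np.stack([(u-c["cx"])*z/f,(v-c["cy"])*z/f,z],-1)
    w=p@np.array(c["rotation"]).T+np.array(c["eye"]); w[z==0]=np.nan
    return w
def save(c,n,crop=None,s=1):
    im=c["img"][...,::-1]
    if crop: r0,r1,c0,c1=crop; im=im[r0:r1,c0:c1]
    cv2.imwrite("pics/"+n,cv2.resize(im,None,fx=s,fy=s,interpolation=cv2.INTER_CUBIC))
E
python3 - <<'E'
from h import *
o=get_obs(); print({k:np.round(v,3) for k,v in o.items()})
for n in ["top","side"]:
    c=capture(n); w=pts(c); save(c,n+"1.png",s=1.5)
    print(n,c["fovy"],c["cx"],c["cy"],np.round(c["eye"],3),np.round(c["rotation"],3).tolist())
    for l in ["plug","mixer","guard","socket","guard_bar","salt","oil","tomatoes","bowl","spatula"]:
        try:
            for d in spotter.cut_out(n,l)[:6]:
                q=w[d["region"]]; print(l,round(d["conf"],2),np.round(d["centre"]),d["region"].sum(),np.round(np.nanmedian(q,0),3),np.round(np.nanmax(q[:,2]),3))
        except Exception as e: print(l,e)
E
```

```text
{'time_s': np.float64(0.0), 'joint_positions': array([ 1.16 ,  0.333, -0.065,  1.461,  0.022,  1.35 , -0.088]), 'dq': array([-0.001,  0.001, -0.001, -0.001, -0.001,  0.001, -0.   ]), 'effort': array([-0.0000e+00, -6.2545e+01,  4.9000e-02, -3.9160e+01,  1.6000e-02,
        1.0000e-02, -0.0000e+00]), 'tcp_pos': array([ 0.236, -0.578,  0.239]), 'eef_rot': array([-1.512,  1.569,  2.018]), 'force': array([ 0.681, -0.577, -0.949]), 'ft_torque': array([-0.028, -0.046,  0.004]), 'finger_gap': np.float64(0.085)}Traceback (most recent call last):
  File "<stdin>", line 4, in <module>
  File "h.py", line 7, in pts
    w=p@np.array(c["rotation"]).T+np.array(c["eye"]); w[z==0]=np.nan
      ~~~~~~~~~~~~~~~~~~~~~~~~~~~^~~~~~~~~~~~~~~~~~~
ValueError: operands could not be broadcast together with shapes (384,512) (3,)
```

```bash
sed -i 's/np.array(c\["rotation"\]).T/Rotation.from_euler("xyz",c["rotation"]).as_matrix().T/; 1a from scipy.spatial.transform import Rotation' h.py
python3 - <<'E'
from h import *
for n in ["top","side"]:
    c=capture(n); w=pts(c); save(c,n+"1.png",s=1.5)
    print(n,c["fovy"],c["cx"],c["cy"],np.round(c["eye"],3),np.round(c["rotation"],3).tolist())
    for l in ["plug","mixer","guard","socket","guard_bar","salt","oil","tomatoes","bowl","spatula"]:
        try:
            for d in spotter.cut_out(n,l)[:6]:
                q=w[d["region"]]; print(l,round(d["conf"],2),np.round(d["centre"]),d["region"].sum(),np.round(np.nanmedian(q,0),3),np.round(np.nanmax(q[:,2]),3))
        except Exception as e: print(l,e)
E
```

```text
top 52.63074881845343 253.1909674897455 192.5403705575283 [0.344 0.06  1.473] [-2.979, -0.012, -1.592]
plug 0.6 [180. 252.] 6083 [0.62  0.039 0.055] 0.171
plug 0.59 [144. 364.] 152 [ 0.752 -0.394  0.06 ] 0.075
plug 0.51 [166. 363.] 98 [ 0.67  -0.376  0.066] 0.075
plug 0.42 [181. 369.] 82 [ 0.59  -0.396  0.065] 0.074
plug 0.4 [183. 345.] 118 [ 0.609 -0.307  0.064] 0.074
mixer 0.73 [179. 252.] 5975 [0.62  0.039 0.055] 0.171
guard 0.85 [174. 260.] 652 [0.623 0.011 0.154] 0.164
guard 0.6 [178. 252.] 5880 [0.62  0.04  0.055] 0.171
socket 0.72 [180. 251.] 5996 [0.62  0.04  0.055] 0.171
guard_bar 0.68 [178. 262.] 966 [0.615 0.01  0.154] 0.165
salt 0.67 [220. 344.] 124 [ 0.461 -0.287  0.058] 0.066
oil 0.8 [246. 112.] 417 [0.381 0.524 0.139] 0.219
tomatoes 0.86 [252. 144.] 591 [0.37  0.422 0.109] 0.121
bowl 0.94 [191. 138.] 1914 [0.596 0.474 0.028] 0.081
spatula 0.89 [234. 387.] 592 [ 0.413 -0.469  0.005] 0.028
side 43.38458287608154 261.98779769008286 190.850019905152 [ 0.143 -0.97   1.282] [-2.391, -0.007, -0.39]
plug 0.83 [282. 321.] 238 [ 0.605 -0.319  0.058] 0.073
plug 0.72 [289. 376.] 210 [ 0.745 -0.404  0.062] 0.114
plug 0.56 [296. 346.] 216 [ 0.664 -0.388  0.056] 0.072
mixer 0.78 [201. 279.] 6325 [ 0.612 -0.015  0.06 ] 0.171
guard 0.74 [185. 277.] 941 [0.609 0.012 0.153] 0.163
socket 0.89 [201. 278.] 6149 [ 0.612 -0.015  0.061] 0.169
guard_bar 0.72 [187. 275.] 1291 [0.601 0.011 0.152] 0.163
guard_bar 0.67 [144. 174.] 699 [0.365 0.407 0.082] 0.119
salt 0.86 [298. 275.] 284 [ 0.458 -0.306  0.055] 0.067
oil 0.97 [115. 167.] 407 [0.378 0.525 0.132] 0.216
tomatoes 0.94 [144. 176.] 723 [0.365 0.408 0.082] 0.119
bowl 0.62 [125. 228.] 1141 [0.595 0.496 0.038] 0.078
bowl 0.39 [280. 321.] 237 [ 0.606 -0.319  0.058] 0.073
spatula 0.76 [359. 282.] 925 [ 0.422 -0.465  0.003] 0.363
```

View pics/top1.png

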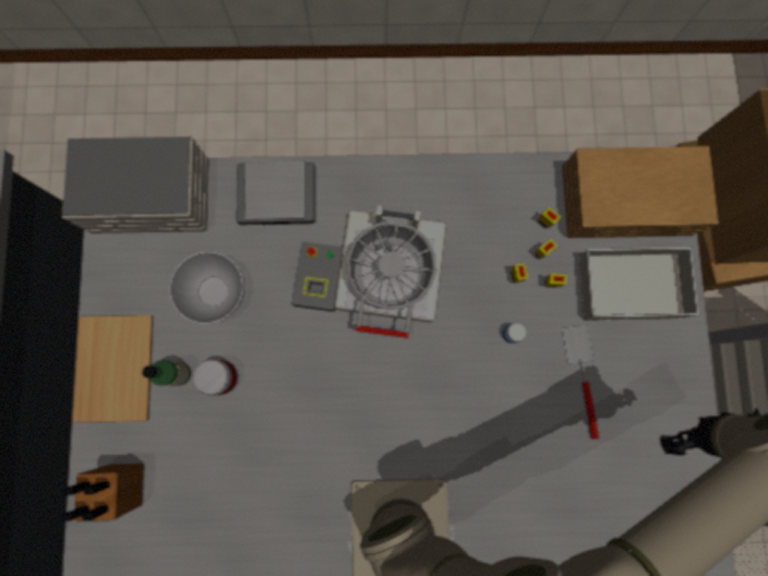

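View pics/side1.png

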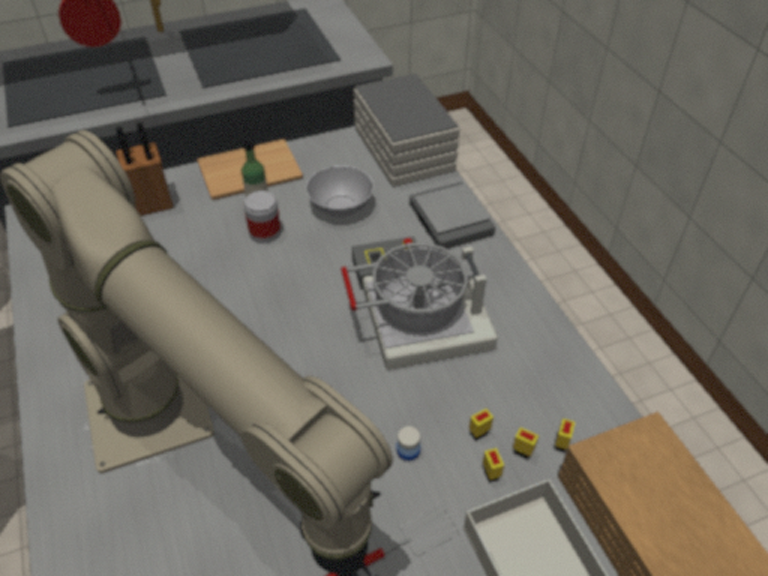

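Look-alikes for the plug (1.5x top picture): (550,217), (547,249), (520,271) and (557,280). The robot's left is image left, so (520,271) at about (0.61,-0.31) is the one meant. The yellow frame is at (315,287) and the red bar at (382,331). Next I take precise fits and a close crop.

```bash
cat >> h.py <<'E'
from scipy.optimize import minimize
def cam(c):
    return c["img"].shape[0]/2/np.tan(np.radians(c["fovy"])/2),Rotation.from_euler("xyz",c["rotation"]).as_matrix(),np.array(c["eye"])
def proj(c,P):
    f,R,e=cam(c); q=(np.atleast_2d(P)-e)@R
    return q[:,:2]/q[:,2:]*f+[c["cx"],c["cy"]]
def plane(c,uv,z):
    f,R,e=cam(c); uv=np.atleast_2d(uv); d=np.c_[(uv-[c["cx"],c["cy"]])/f,np.ones(len(uv))]@R.T
    return e+d*((z-e[2])/d[:,2])[:,None]
def hsv(c): return cv2.cvtColor(c["img"],cv2.COLOR_RGB2HSV).astype(int)
def colour(c,n):
    h=hsv(c); H,S,V=h[...,0],h[...,1],h[...,2]
    k={"red":((H<8)|(H>172))&(S>130)&(V>60),"yellow":(H>18)&(H<36)&(S>110)&(V>60)}
    return k["red"]|k["yellow"]|((H<36)&(S>130)&(V>60)) if n=="plug" else k[n]
def near(w,xy,r): return np.hypot(w[...,0]-xy[0],w[...,1]-xy[1])<r
def boxfit(cams,masks,p0,z0,z1=None,hx=.013,hy=.020,top=.067,bot=.022):
    # soft silhouette fit of the yellow head; p=(x,y,yaw), foot at z0
    def sil(c,p,s=8):
        a,b=np.cos(p[2]),np.sin(p[2])
        P=np.array([[p[0]+a*i*hx-b*j*hy,p[1]+b*i*hx+a*j*hy,z0+k] for i in(-1,1) for j in(-1,1) for k in(bot,top)])
        uv=proj(c,P); o=np.floor(uv.min(0))-12; n=np.ceil(uv.max(0)-o+12).astype(int)
        m=np.zeros((n[1]*s,n[0]*s),np.float32)
        cv2.fillConvexPoly(m,cv2.convexHull(np.round((uv-o+.5)*s).astype(np.int32)),1)
        return cv2.GaussianBlur(cv2.resize(m,tuple(int(v) for v in n),interpolation=cv2.INTER_AREA),(0,0),.7),o.astype(int)
    def cost(p):
        t=0
        for c,M in zip(cams,masks):
            m,o=sil(c,p); t+=((m-M[o[1]:o[1]+m.shape[0],o[0]:o[0]+m.shape[1]])**2).sum()
        return t
    best=None
    for y in np.arange(0,np.pi,np.pi/6):
        r=minimize(cost,[p0[0],p0[1],y],method="Nelder-Mead",options=dict(initial_simplex=np.array([p0[0],p0[1],y])+np.array([[0,0,0],[.008,0,0],[0,.008,0],[0,0,.4]]),xatol=1e-4,fatol=1e-3))
        if best is None or r.fun<best.fun: best=r
    return best.x,best.fun
def soft(c,uvc,r):
    # saturation-based membership mask limited to a disc
    h=hsv(c); m=np.clip((h[...,1]-60)/80,0,1)*((h[...,0]<38)|(h[...,0]>170))
    v,u=np.mgrid[:384,:512]; m[np.hypot(u-uvc[0],v-uvc[1])>r]=0
    return m.astype(np.float32)
E
python3 - <<'E'
from h import *
cs=[capture("top"),capture("side")]
p0=np.array([.607,-.312])
ms=[soft(c,proj(c,[*p0,.045])[0],15) for c in cs]
print("plug both",boxfit(cs,ms,p0,0)); 
for c,m in zip(cs,ms): print(boxfit([c],[m],p0,0))
for c in cs:
    w=pts(c); h=hsv(c)
    m=colour(c,"yellow")&near(w,(.55,.22),.12); v,u=np.nonzero(m)
    P=plane(c,np.c_[u,v],.05); r=cv2.minAreaRect((P[:,:2]*1000).astype(np.float32)); print("frame",len(u),r, P.mean(0))
    m=colour(c,"red")&near(w,(.46,.03),.1)&(w[...,2]>.1); v,u=np.nonzero(m)
    P=plane(c,np.c_[u,v],.153); r=cv2.minAreaRect((P[:,:2]*1000).astype(np.float32)); print("bar",len(u),r,P.mean(0))
    m=colour(c,"red")&near(w,(.66,.24),.08)&(w[...,2]<.1); v,u=np.nonzero(m);print("stop",plane(c,np.c_[u,v],.064).mean(0),len(u))
    g=w[near(w,(.62,-.2),.05)]; print("counter z",np.nanmedian(g,0))
    for nm,b in dict(deck=(.6,.23)).items(): print(nm,np.nanmedian(w[near(w,b,.02)],0))
a=cv2.resize(cs[0]["img"][130:200,320:390,::-1],None,fx=7,fy=7,interpolation=cv2.INTER_CUBIC)
cv2.imwrite("pics/plug.png",a)
E
```

```text
plug both (array([ 0.61194931, -0.31239841,  1.85147148]), np.float64(20.611194610595703))
(array([ 0.61383143, -0.31114794,  1.71714766]), np.float64(4.471269607543945))
(array([ 0.610607  , -0.31332745,  1.91926261]), np.float64(9.874056816101074))
frame 70 ((614.92919921875, 193.981201171875), (56.29716491699219, 101.1793212890625), 82.96305847167969) [0.59473514 0.19872362 0.05      ]
bar 113 ((463.5525817871094, 36.52130126953125), (114.00198364257812, 11.843428611755371), 81.70855712890625) [0.46322818 0.03537335 0.153     ]
stop [0.67611602 0.20778878 0.064     ] 14
counter z [ 6.19245346e-01 -1.99595835e-01  3.36295738e-04]
deck [0.59877147 0.22765434 0.05062042]
frame 9 ((586.1492919921875, 205.33486938476562), (31.34351921081543, 39.09931564331055), 77.10541534423828) [0.58131642 0.21169455 0.05      ]
bar 82 ((462.0202331542969, 35.38375473022461), (120.72250366210938, 9.37680435180664), 81.11421203613281) [0.46159294 0.03344763 0.153     ]
stop [0.67389376 0.20783998 0.064     ] 13
counter z [ 6.18756526e-01 -2.00885127e-01  1.38183048e-05]
deck [0.59906263 0.22715974 0.0487491 ]
```

View pics/plug.png

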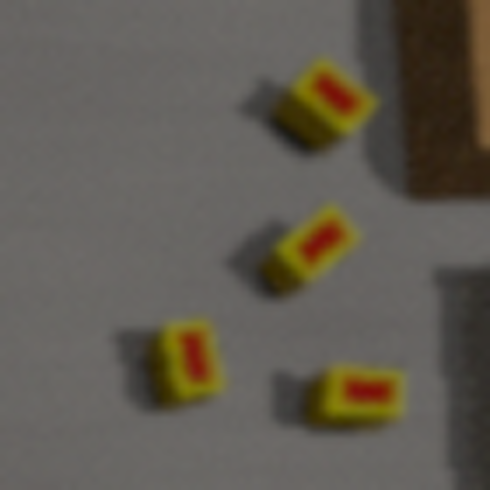

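Top-crop: the plug meant sits at crop (187,362) and the next two are at (315,250) and (357,393). Its long axis is about 16° from world x, which agrees with the two-camera fit (yaw 1.85). Next I refine the socket and the tool's heading.

```bash
cat > m.py <<'E'
from h import *
o=get_obs(); R=Rotation.from_euler("xyz",o["eef_rot"]).as_matrix(); print("tool y ang",np.degrees(np.arctan2(R[1,1],R[0,1])),R[:,0],o["tcp_pos"])
cs=[capture("top"),capture("side")]
for c in cs:
    # rectify deck plane z=.05 around (.585,.197), 0.5 mm/px ; axes: rows=-x, cols=-y
    N=240; g=np.arange(N)*.0005
    X,Y=np.meshgrid(.585+.06-g,.197+.06-g,indexing="ij")
    uv=proj(c,np.c_[X.ravel(),Y.ravel(),np.full(X.size,.05)]).reshape(N,N,2).astype(np.float32)
    im=cv2.remap(c["img"],uv[...,0],uv[...,1],cv2.INTER_CUBIC)
    h=cv2.cvtColor(im,cv2.COLOR_RGB2HSV).astype(int)
    m=((h[...,0]>18)&(h[...,0]<38)&(h[...,1]>100)).astype(np.uint8)
    n,l,s,ce=cv2.connectedComponentsWithStats(m)
    if n>1:
        k=1+s[1:,4].argmax(); P=np.c_[X[l==k],Y[l==k]]; r=cv2.minAreaRect((P*1000).astype(np.float32)); print("frame",s[k,4],np.round(r[0],1),np.round(r[1],1),round(r[2],1))
    cs_im=cv2.resize(im[...,::-1],None,fx=2,fy=2)
    c["rect"]=cs_im
cv2.imwrite("pics/frame.png",np.hstack([c["rect"] for c in cs])[:, :960])
E
python3 m.py
```

```text
tool y ang -67.77979973213425 [ 5.29422959e-05 -5.03792607e-05 -9.99999997e-01] [ 0.23636488 -0.57859446  0.23933247]
frame 4421 [587.2 197.8] [58.6 46.7] 80.7
frame 980 [567.6 207.6] [42.4  9.6] 72.8
```

View pics/frame.png

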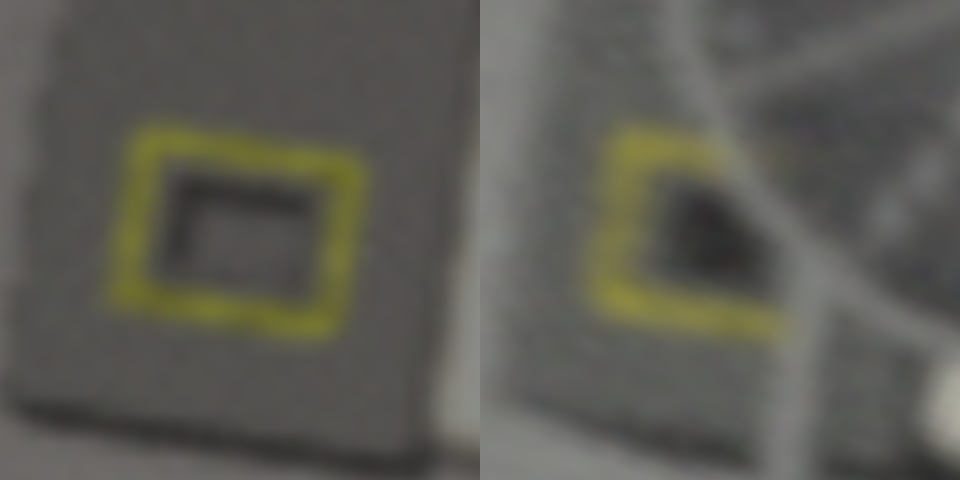

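Call:
apply_moves([
  {"xyz": [0.035,0.027,0],"spin": 0},
  {"xyz": [0.07,0.053,0],"spin": -2},
  {"xyz": [0.11,0.08,0],"spin": -4},
  {"xyz": [0.15,0.107,0],"spin": -6},
  {"xyz": [0.19,0.134,0],"spin": -6},
  {"xyz": [0.23,0.16,0],"spin": -6},
  {"xyz": [0.265,0.187,0],"spin": -6},
  {"xyz": [0.3,0.214,0],"spin": -6},
  {"xyz": [0.34,0.24,-0.01],"spin": -6},
  {"xyz": [0.375,0.267,-0.04],"spin": -6},
  {"xyz": [0.375,0.267,-0.08],"spin": -6},
  {"xyz": [0.375,0.267,-0.11],"spin": -6},
  {"xyz": [0.375,0.267,-0.11],"spin": -6},
  {"xyz": [0.375,0.267,-0.11],"spin": -6},
], fingers=0.2, squeeze=40)

```text
time_s: 2.75
tcp_pos: [0.6114, -0.312, 0.1301]
eef_rot: [1.355, 1.571, -1.504]
force: [0.7, -0.4, 1.7]
finger_gap: 0.0512
```

```bash
python3 - <<'E'
from h import *
o=get_obs(); print(o["tcp_pos"],o["eef_rot"],o["finger_gap"],o["time_s"])
a=capture("top");b=capture("side")
for c,n in((a,"t"),(b,"s")): print(n,proj(c,[.612,-.312,.045]))
f=lambda c,z:cv2.resize(c["img"][int(z[1])-35:int(z[1])+35,int(z[0])-35:int(z[0])+35,::-1],(390,390),interpolation=cv2.INTER_CUBIC)
cv2.imwrite("pics/pre.png",np.hstack([f(c,proj(c,[.612,-.312,.045])[0]) for c in(a,b)]))
E
```

```text
[ 0.61137172 -0.31200669  0.13012305] [ 1.35470392  1.57064116 -1.504337  ] 0.05118436109258551 2.75
t [[345.97661795 181.96554933]]
s [[320.4515051 280.9665766]]
```

View pics/pre.png

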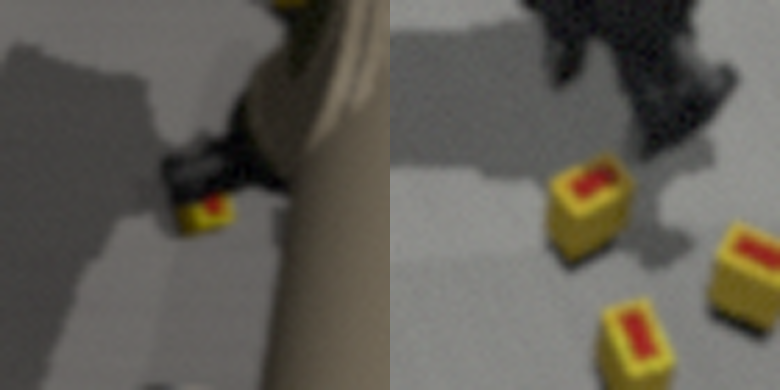

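The plug stands between the two fingers, near (590,210) on the right half, with the neighbours clear. I go down and grip.

Call:
apply_moves([
  {"xyz": [0,0,-0.03],"spin": 0},
  {"xyz": [0,0,-0.06],"spin": 0},
  {"xyz": [0,0,-0.08],"spin": 0},
  {"xyz": [0,0,-0.092],"spin": 0},
  {"xyz": [0,0,-0.092],"spin": 0},
  {"xyz": [0,0,-0.092],"spin": 0},
])

```text
time_s: 3.45
tcp_pos: [0.6123, -0.3122, 0.0392]
eef_rot: [2.401, 1.568, -0.457]
force: [0.7, -0.5, -0.9]
finger_gap: 0.0512
```

Call:
apply_moves([
  {"xyz": [0,0,0],"spin": 0},
  {"xyz": [0,0,0],"spin": 0},
  {"xyz": [0,0,0],"spin": 0},
  {"xyz": [0,0,0],"spin": 0},
  {"xyz": [0,0,0],"spin": 0},
  {"xyz": [0,0,0],"spin": 0},
  {"xyz": [0,0,0],"spin": 0},
  {"xyz": [0,0,0],"spin": 0},
], fingers=-1, squeeze=40)

```text
time_s: 4.25
tcp_pos: [0.6123, -0.312, 0.039]
eef_rot: [2.365, 1.568, -0.494]
force: [-1.0, 0.9, 6.4]
finger_gap: 0.0259
```

Call:
apply_moves([
  {"xyz": [0,0,0.04],"spin": 0},
  {"xyz": [0,0,0.08],"spin": 0},
  {"xyz": [0,0,0.12],"spin": 0},
  {"xyz": [0,0,0.16],"spin": 0},
  {"xyz": [0,0,0.2],"spin": 0},
  {"xyz": [0,0.02,0.23],"spin": 5},
  {"xyz": [0,0.06,0.23],"spin": 11},
  {"xyz": [0,0.1,0.23],"spin": 17},
  {"xyz": [0,0.14,0.23],"spin": 23},
  {"xyz": [0,0.18,0.23],"spin": 29},
  {"xyz": [0,0.22,0.23],"spin": 35},
  {"xyz": [0,0.26,0.23],"spin": 41},
  {"xyz": [0,0.3,0.23],"spin": 47},
  {"xyz": [-0.005,0.34,0.23],"spin": 53},
  {"xyz": [-0.01,0.38,0.23],"spin": 59},
  {"xyz": [-0.015,0.42,0.23],"spin": 65},
  {"xyz": [-0.02,0.46,0.23],"spin": 65},
  {"xyz": [-0.025,0.5,0.23],"spin": 65},
  {"xyz": [-0.025,0.51,0.23],"spin": 65},
  {"xyz": [-0.025,0.51,0.23],"spin": 65},
])

```text
time_s: 6.25
tcp_pos: [0.5856, 0.2006, 0.2675]
eef_rot: [-3.031, 1.57, 1.532]
force: [-0.3, -0.6, -1.1]
finger_gap: 0.0255
```

Call:
apply_moves([
  {"xyz": [0,0,-0.05],"spin": 0},
  {"xyz": [0,0,-0.1],"spin": 0},
  {"xyz": [0,0,-0.13],"spin": 0},
  {"xyz": [0,0,-0.13],"spin": 0},
  {"xyz": [0,0,-0.13],"spin": 0},
])

```text
time_s: 6.75
tcp_pos: [0.5872, 0.1971, 0.1384]
eef_rot: [1.321, 1.57, -0.405]
force: [-0.3, 0.3, 0.8]
finger_gap: 0.0258
```

```bash
python3 - <<'E'
from h import *
o=get_obs(); R=Rotation.from_euler("xyz",o["eef_rot"]).as_matrix(); print("tool y ang",np.degrees(np.arctan2(R[1,1],R[0,1])),R[:,0],o["tcp_pos"],o["finger_gap"],o["joint_positions"])
f=lambda c,z:cv2.resize(c["img"][int(z[1])-40:int(z[1])+40,int(z[0])-40:int(z[0])+40,::-1],(400,400),interpolation=cv2.INTER_CUBIC)
L=[]
for n in("top","side"):
    c=capture(n); z=proj(c,[.587,.198,.09])[0]; print(z); L.append(f(c,z)); np.savez("cap_"+n,**c)
cv2.imwrite("pics/ins.png",np.hstack(L))
E
```

```text
tool y ang -8.881294931769355 [ 5.63073634e-04 -2.41541062e-04 -9.99999812e-01] [0.58716719 0.19713143 0.13838027] 0.02575724572979212 [ 0.07960229  0.4641434  -0.61938472  1.57336819  0.28367189  1.19490148
 -0.74949381]
[208.78956376 189.03781778]
[250.15917896 162.71182624]
```

View pics/ins.png

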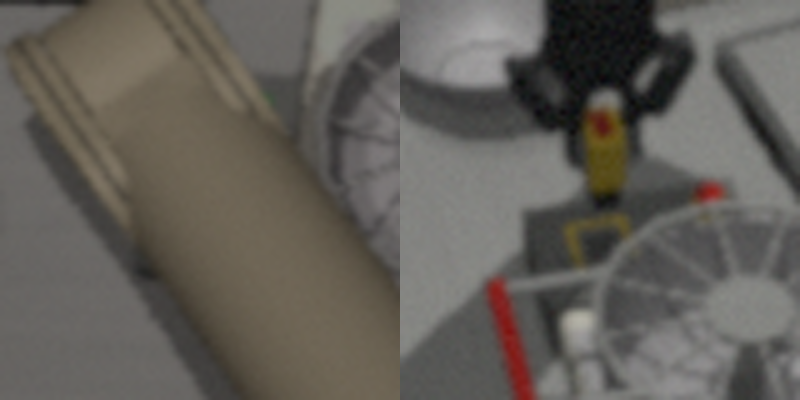

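```bash
python3 - <<'E'
from h import *
c=dict(np.load("cap_side.npz")); w=pts(c); h=hsv(c)
yaw=np.radians(-8.9); ex=np.array([np.cos(yaw),np.sin(yaw)]); ey=np.array([-ex[1],ex[0]])
S=np.array([.587,.198])
d=w[...,:2]-S; X,Y=d@ex,d@ey
m=(h[...,0]>15)&(h[...,0]<40)&(h[...,1]>90)&(w[...,2]>.11)&(np.hypot(X,Y)<.05)
v,u=np.nonzero(m)
for r in np.unique(v):
    k=m[r]; print(r,k.sum(),"z",np.round(np.median(w[r][k][:,2]),4),"Y",np.round(np.sort(Y[r][k])*1000,1),"u",np.nonzero(k)[0][[0,-1]],"X",np.round(X[r][k][[0,-1]]*1000,1))
E
```

```text
72 1 z 0.4788 Y [-28.9] u [263 263] X [36.9 36.9]
73 1 z 0.4819 Y [-37.2] u [261 261] X [28.8 28.8]
75 1 z 0.4674 Y [-27.5] u [263 263] X [37.3 37.3]
76 3 z 0.4679 Y [-37.8 -33.2 -28.3] u [261 264] X [28.7 40.2]
78 1 z 0.4601 Y [-32.1] u [263 263] X [36.3 36.3]
80 2 z 0.4579 Y [-40.5 -35.4] u [261 262] X [28.2 32.4]
82 1 z 0.4472 Y [-33.] u [262 262] X [33.1 33.1]
124 1 z 0.2758 Y [-18.2] u [259 259] X [27.7 27.7]
129 1 z 0.2725 Y [-26.6] u [242 242] X [-30.9 -30.9]
144 4 z 0.1708 Y [-5.3  5.5  7.9 12.8] u [246 253] X [-14.6  12.2]
145 4 z 0.1721 Y [-8.7 -2.2  1.9  2.9] u [246 254] X [-15.4  14. ]
146 7 z 0.1695 Y [-13.5  -4.2  -3.3  -3.1  -1.    0.3   5.3] u [242 254] X [-28.3  13.8]
147 5 z 0.1706 Y [-10.4  -9.2  -8.5   1.3   2.2] u [246 254] X [-13.4  12.2]
148 6 z 0.1699 Y [-13.9 -13.7  -9.5  -9.1  -7.3   1.7] u [246 254] X [-15.3  12.3]
149 8 z 0.1664 Y [-18.4 -13.7 -13.5 -11.2 -11.  -10.7 -10.3  -9.1] u [247 254] X [-12.6  11.4]
150 9 z 0.1672 Y [-22.7 -21.4 -19.  -18.9 -17.2 -16.2 -15.2 -13.9  -9.1] u [247 255] X [-13.8  15.9]
151 8 z 0.1643 Y [-22.8 -22.2 -20.4 -20.3 -20.1 -1
[... 157 characters left out ...]
[-21.1 -19.8 -17.2 -17.1 -16.8 -16.  -15.8 -15.3] u [247 254] X [-13.9   9.9]
154 8 z 0.1465 Y [-19.7 -18.3 -16.1 -15.9 -14.6 -14.4 -14.1 -13.5] u [247 254] X [-13.5  10.2]
155 8 z 0.1444 Y [-21.7 -21.6 -21.1 -18.3 -18.  -15.1 -14.1 -12.7] u [247 254] X [-13.5   9.5]
156 8 z 0.1406 Y [-25.5 -20.6 -19.8 -19.7 -18.8 -16.8 -16.7 -11.5] u [247 254] X [-15.    9.8]
157 7 z 0.1348 Y [-20.5 -19.5 -19.3 -18.3 -18.1 -16.5 -13.3] u [248 254] X [-10.2  10.5]
158 7 z 0.1316 Y [-23.2 -22.5 -21.9 -21.7 -20.7 -15.  -15. ] u [248 254] X [-12.3   9.2]
159 6 z 0.1249 Y [-20.6 -19.3 -18.  -17.5 -16.2 -14.3] u [248 253] X [-11.8   7.4]
160 5 z 0.1171 Y [-16.3 -15.  -14.1 -12.6 -11.6] u [248 252] X [-10.5   3.3]
```

Call:
apply_moves([
  {"xyz": [0,0,-0.02],"spin": 0},
  {"xyz": [0,0,-0.04],"spin": 0},
  {"xyz": [0,0,-0.045],"spin": 0},
  {"xyz": [0,0,-0.05],"spin": 0},
  {"xyz": [0,0,-0.053],"spin": 0},
  {"xyz": [0,0,-0.053],"spin": 0},
])

```text
time_s: 7.45
tcp_pos: [0.5875, 0.1987, 0.0885]
eef_rot: [1.649, 1.568, -0.075]
force: [-9.7, -6.4, 22.6]
finger_gap: 0.0258
```

Call:
apply_moves([
  {"xyz": [0,0,0.002],"spin": 0},
  {"xyz": [-0.001,-0.001,0.002],"spin": 0},
  {"xyz": [-0.002,-0.001,0.001],"spin": 0},
  {"xyz": [-0.002,-0.001,0],"spin": 0},
  {"xyz": [-0.002,-0.001,0],"spin": 0},
])

```text
time_s: 7.95
tcp_pos: [0.587, 0.1984, 0.0884]
eef_rot: [2.004, 1.564, 0.28]
force: [-2.0, -1.7, 20.7]
finger_gap: 0.0254
```

```bash
python3 - <<'E'
from h import *
o=get_obs(); R=Rotation.from_euler("xyz",o["eef_rot"]).as_matrix(); print("tool y ang",np.degrees(np.arctan2(R[1,1],R[0,1])),R[:,0],o["tcp_pos"],o["force"],o["ft_torque"])
c=capture("side"); z=proj(c,[.587,.198,.07])[0].astype(int); print(z)
S=np.array([.587,.198]); y=np.radians(-8.9); ex=np.array([np.cos(y),np.sin(y)]); ey=np.array([-ex[1],ex[0]])
k=12; r=28; im=cv2.resize(c["img"][z[1]-20:z[1]+r,z[0]-r:z[0]+r,::-1],None,fx=k,fy=k,interpolation=cv2.INTER_CUBIC)
def poly(hx,hy,zz,col):
    P=np.array([[*(S+a*hx*ex+b*hy*ey),zz] for a,b in((-1,-1),(1,-1),(1,1),(-1,1))])
    q=((proj(c,P)-[z[0]-r,z[1]-20]+.5)*k).astype(int); cv2.polylines(im,[q],True,col,1)
poly(.011,.016,.05,(255,0,0)); poly(.0275,.022,.05,(0,255,0)); poly(.013,.02,.072,(255,255,0)); poly(.013,.02,.117,(255,0,255))
cv2.imwrite("pics/con.png",im)
E
```

```text
tool y ang -8.801319698448836 [ 0.00681483  0.00195766 -0.99997486] [0.58704723 0.19842935 0.08842445] [-1.98149111 -1.70192639 20.72926098] [-0.17044267  0.36441514 -0.01398034]
[250 166]
```

View pics/con.png

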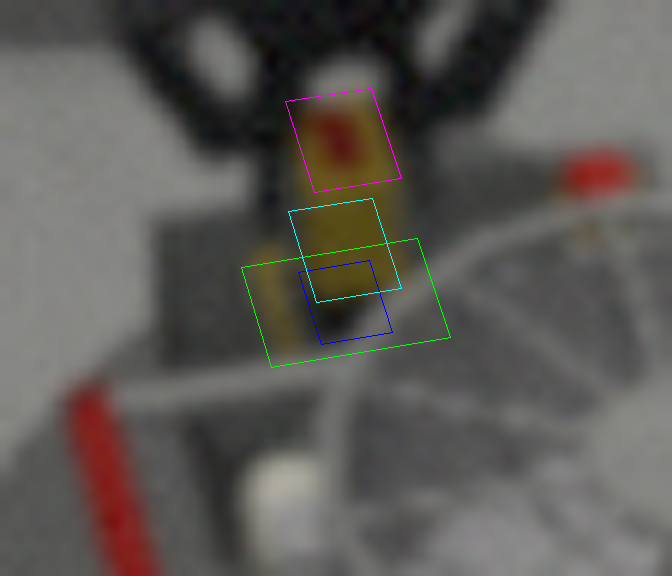

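Call:
apply_moves([
  {"xyz": [0,0,0.003],"spin": 0},
  {"xyz": [-0.001,0,0.003],"spin": 0},
  {"xyz": [-0.002,0,0.001],"spin": 0},
  {"xyz": [-0.002,0,0],"spin": 0},
  {"xyz": [-0.002,0,-0.001],"spin": 0},
  {"xyz": [-0.002,0,-0.001],"spin": 0},
])

```text
time_s: 8.6
tcp_pos: [0.5852, 0.1968, 0.0849]
eef_rot: [1.83, 1.565, 0.105]
force: [8.9, -1.7, 4.0]
finger_gap: 0.0258
```

Call:
apply_moves([
  {"xyz": [0.001,0,-0.002],"spin": 0},
  {"xyz": [0.001,0,-0.006],"spin": 0},
  {"xyz": [0.001,0,-0.01],"spin": 0},
  {"xyz": [0.001,0,-0.01],"spin": 0},
])

```text
time_s: 9.0
tcp_pos: [0.5854, 0.1968, 0.0736]
eef_rot: [1.842, 1.567, 0.116]
force: [10.3, 0.0, -4.0]
finger_gap: 0.0257
```

Call:
apply_moves([
  {"xyz": [0.001,0,-0.002],"spin": 0},
  {"xyz": [0.001,0,-0.005],"spin": 0},
  {"xyz": [0.001,0,-0.008],"spin": 0},
  {"xyz": [0.001,0,-0.01],"spin": 0},
  {"xyz": [0.001,0,-0.01],"spin": 0},
])

```text
time_s: 9.5
tcp_pos: [0.5856, 0.1971, 0.0668]
eef_rot: [1.413, 1.568, -0.311]
force: [-8.4, -7.6, 33.5]
finger_gap: 0.0254
```

Call:
apply_moves([
  {"xyz": [0,0,0.002],"spin": 0},
  {"xyz": [0,0,0.002],"spin": 0},
  {"xyz": [0,0,0.002],"spin": 0},
  {"xyz": [0,0,0.002],"spin": 0},
  {"xyz": [0,0,0.002],"spin": 0},
  {"xyz": [0,0,0.002],"spin": 0},
], fingers=0.2)

```text
time_s: 10.1
tcp_pos: [0.5842, 0.1974, 0.0651]
eef_rot: [-1.332, 1.57, -3.056]
force: [-0.0, -0.7, -0.6]
finger_gap: 0.0512
```

Call:
apply_moves([
  {"xyz": [0,0,0.03],"spin": 0},
  {"xyz": [0,0,0.07],"spin": 0},
  {"xyz": [0,0,0.11],"spin": 0},
  {"xyz": [-0.02,0,0.15],"spin": 0},
  {"xyz": [-0.06,-0.03,0.17],"spin": 0},
  {"xyz": [-0.1,-0.06,0.17],"spin": 0},
  {"xyz": [-0.13,-0.1,0.17],"spin": 0},
  {"xyz": [-0.13,-0.13,0.17],"spin": 0},
  {"xyz": [-0.13,-0.16,0.17],"spin": 0},
  {"xyz": [-0.13,-0.16,0.17],"spin": 0},
])

```text
time_s: 11.1
tcp_pos: [0.4542, 0.0331, 0.2354]
eef_rot: [0.395, 1.569, -1.335]
force: [-0.3, 1.0, 0.8]
finger_gap: 0.0512
```

```bash
python3 - <<'E'
from h import *
o=get_obs(); R=Rotation.from_euler("xyz",o["eef_rot"]).as_matrix(); print("tool y ang",np.degrees(np.arctan2(R[1,1],R[0,1])),o["tcp_pos"],o["force"],o["finger_gap"])
L=[]
for n in("top","side"):
    c=capture(n); w=pts(c); z=proj(c,[.53,.12,.1])[0].astype(int); print(n,z)
    L.append(cv2.resize(c["img"][z[1]-45:z[1]+45,z[0]-45:z[0]+45,::-1],(400,400),interpolation=cv2.INTER_CUBIC))
    m=near(w,(.586,.198),.03)&(hsv(c)[...,1]>110)&(w[...,2]>.07); q=w[m]; print(m.sum(),np.nanmedian(q,0),np.nanpercentile(q[:,2],[50,80,95]))
    m=colour(c,"red")&near(w,(.46,.03),.1)&(w[...,2]>.1); v,u=np.nonzero(m)
    if len(u)>9: P=plane(c,np.c_[u,v],.153); print("bar",len(u),cv2.minAreaRect((P[:,:2]*1000).astype(np.float32)),np.nanmedian(w[m],0))
cv2.imwrite("pics/home.png",np.hstack(L))
E
```

```text
tool y ang -9.12710968759606 [0.45417267 0.03310366 0.23543946] [-0.31888127  1.04675025  0.80686476] 0.0512393013792984
top [230 203]
93 [0.5828989  0.19665268 0.09502699] [0.09502699 0.09820066 0.10017928]
side [242 179]
83 [0.58208959 0.18359005 0.09191589] [0.09191589 0.09691291 0.09909489]
bar 81 ((485.24285888671875, 70.98684692382812), (205.64385986328125, 43.957061767578125), 59.26124572753906) [0.45870018 0.02023305 0.15594692]
```

View pics/home.png

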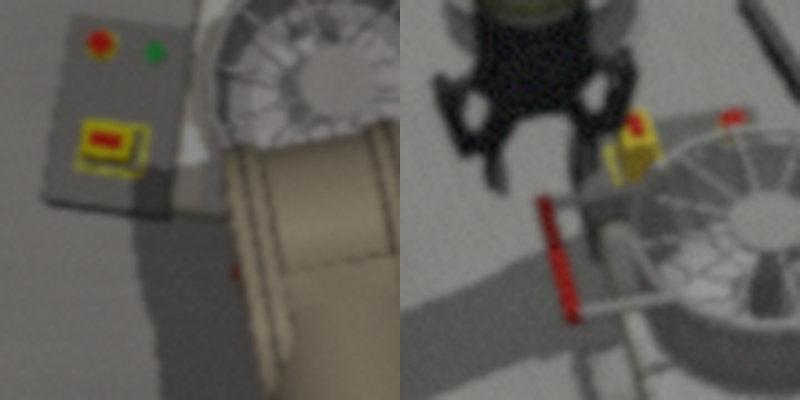

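The plug sits in the yellow frame (top view (107,140)), its top at z≈0.095 as expected when home. The guard is still shut. Now I reach the bar.

Call:
apply_moves([
  {"xyz": [0.008,0.002,-0.03],"spin": 0},
  {"xyz": [0.008,0.002,-0.06],"spin": 0},
  {"xyz": [0.008,0.002,-0.08],"spin": 0},
  {"xyz": [0.008,0.002,-0.096],"spin": 0},
  {"xyz": [0.008,0.002,-0.096],"spin": 0},
  {"xyz": [0.008,0.002,-0.096],"spin": 0},
])

```text
time_s: 11.8
tcp_pos: [0.4625, 0.0405, 0.1397]
eef_rot: [-2.791, 1.57, 1.77]
force: [0.9, 0.2, 0.1]
finger_gap: 0.0514
```

Call:
apply_moves([
  {"xyz": [0,0,0],"spin": 0},
  {"xyz": [0,0,0],"spin": 0},
  {"xyz": [0,0,0],"spin": 0},
  {"xyz": [0,0,0],"spin": 0},
  {"xyz": [0,0,0],"spin": 0},
  {"xyz": [0,0,0],"spin": 0},
  {"xyz": [0,0,0],"spin": 0},
  {"xyz": [0,0,0],"spin": 0},
], fingers=-1, squeeze=30)

```text
time_s: 12.6
tcp_pos: [0.4637, 0.0394, 0.1403]
eef_rot: [1.783, 1.568, 0.058]
force: [5.2, -0.4, -0.2]
finger_gap: 0.0125
```

Call:
apply_moves([
  {"xyz": [0,0,0.012],"spin": 0},
  {"xyz": [0.001,0,0.024],"spin": 0},
  {"xyz": [0.002,0,0.036],"spin": 0},
  {"xyz": [0.004,-0.001,0.048],"spin": 0},
  {"xyz": [0.006,-0.001,0.06],"spin": 0},
  {"xyz": [0.009,-0.001,0.072],"spin": 0},
  {"xyz": [0.013,-0.002,0.084],"spin": 0},
  {"xyz": [0.017,-0.003,0.095],"spin": 0},
  {"xyz": [0.021,-0.003,0.106],"spin": 0},
  {"xyz": [0.026,-0.004,0.117],"spin": 0},
  {"xyz": [0.026,-0.004,0.117],"spin": 0},
])

```text
time_s: 13.7
tcp_pos: [0.49, 0.0352, 0.2575]
eef_rot: [1.837, 1.567, 0.112]
force: [9.7, -0.2, -7.5]
finger_gap: 0.0127
```

Call:
apply_moves([
  {"xyz": [0.005,-0.001,0.011],"spin": 0},
  {"xyz": [0.011,-0.002,0.021],"spin": 0},
  {"xyz": [0.017,-0.003,0.032],"spin": 0},
  {"xyz": [0.024,-0.004,0.042],"spin": 0},
  {"xyz": [0.031,-0.005,0.052],"spin": 0},
  {"xyz": [0.039,-0.006,0.061],"spin": 0},
  {"xyz": [0.039,-0.006,0.061],"spin": 0},
  {"xyz": [0.039,-0.006,0.061],"spin": 0},
  {"xyz": [0.039,-0.006,0.061],"spin": 0},
  {"xyz": [0.039,-0.006,0.061],"spin": 0},
])

```text
time_s: 14.7
tcp_pos: [0.5267, 0.0294, 0.317]
eef_rot: [-1.109, 1.57, -2.833]
force: [-4.8, 0.2, 0.3]
finger_gap: 0.013
```

```bash
python3 - <<'E'
from h import *
o=get_obs(); R=Rotation.from_euler("xyz",o["eef_rot"]).as_matrix(); print(o["tcp_pos"],o["force"],o["finger_gap"],o["time_s"],o["dq"])
yaw=np.radians(-8.6); ex=np.array([np.cos(yaw),np.sin(yaw)]); ey=np.array([-ex[1],ex[0]])
O=np.array([.4628,.0355])+.157*ex
L=[]
for n in("top","side"):
    c=capture(n); w=pts(c)
    d=w[...,:2]-O; X,Y=d@ex,d@ey
    m=colour(c,"red")&(w[...,2]>.25)&(abs(Y)<.075)&(X<0)&(X>-.2)
    print(n,m.sum(), np.nanmedian(X[m]),np.nanmedian(w[m][:,2]),np.degrees(np.arctan2(np.nanmedian(w[m][:,2])-.15,.12-np.nanmedian(X[m]))) if m.any() else 0)
    m=(abs(Y)<.1)&(X<.09)&(X>-.08)&(w[...,2]>.17)&(w[...,2]-.15<(.12-X)*1.1)&(w[...,2]-.15>(.12-X)*.65)
    print("guard plane",m.sum(),np.degrees(np.median(np.arctan2(w[m][:,2]-.15,.12-X[m]))) if m.any() else 0)
    m=near(w,(.586,.198),.03)&(hsv(c)[...,1]>110)&(w[...,2]>.07); q=w[m]; print("plug",m.sum(),np.nanmedian(q,0) if m.any() else 0)
    z=proj(c,[.55,.08,.2])[0].astype(int)
    L.append(cv2.resize(c["img"][max(0,z[1]-60):z[1]+60,z[0]-60:z[0]+60,::-1],(400,400),interpolation=cv2.INTER_CUBIC))
cv2.imwrite("pics/open.png",np.hstack(L))
E
```

```text
[0.52665815 0.02938637 0.31696588] [-4.79611188  0.15603451  0.26729959] 0.012975850730925866 14.7 [ 1.73276056e-03  3.68722979e-04 -4.01140048e-04 -4.82313447e-03
  8.65733475e-04 -4.06764323e-04  4.94045352e-05]
top 8 -0.09397064383486772 0.3339712437473755 40.688832944708416
guard plane 146 41.42862121744895
plug 92 [0.58418373 0.19654684 0.09557798]
side 74 -0.09443618976499249 0.3326394002034475 40.42167102614755
guard plane 748 39.94299411781604
plug 84 [0.58103636 0.18723725 0.09180811]
```

View pics/open.png

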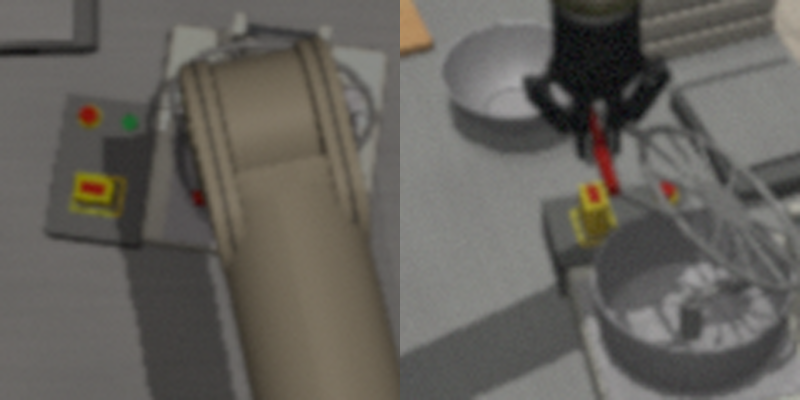

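Call:
apply_moves([
  {"xyz": [0,0,0],"spin": 0},
  {"xyz": [0,0,0],"spin": 0},
  {"xyz": [0,0,0],"spin": 0},
  {"xyz": [0,0,0],"spin": 0},
  {"xyz": [0,0,0],"spin": 0},
  {"xyz": [0,0,0],"spin": 0},
])

```text
time_s: 15.4
tcp_pos: [0.5269, 0.0294, 0.3172]
eef_rot: [-0.996, 1.57, -2.72]
force: [-5.8, 0.2, -0.5]
finger_gap: 0.0128
```

```bash
python3 - <<'E'
from h import *
o=get_obs(); print(o["tcp_pos"],o["force"],o["finger_gap"]); print(manip.job_done())
E
```

```text
[0.52688734 0.02937611 0.31721399] [-5.83901909  0.15539575 -0.52379656] 0.012751166233580809
the job is handed in; nothing more can be done
None
```

The leftmost yellow plug is in the socket, and the guard is being held open at about 40° by the gripper on its red bar. I handed the job in at about 15.4 s; no verdict was reported.

- **Plug:** The first try landed on the socket's edge, about 2 mm off. A small search in -x found the hole, and I pressed the plug in with about 33 N until it stopped at the expected depth. Afterwards its top measured 0.095 m above the counter, which is where it should be when home. I released it before lifting the guard.
- **Guard:** The last checks gave 40.4° and 40.7° from the bar, and 39.9° and 41.4° from the guard plane. The arm was still over the last 0.6 s.
- **Disagreements:** My side-camera estimate of the plug's position before insertion differed from the grasp estimate by about 3 mm, and contact settled it. At the end the wrist showed about -6 N sideways in x but almost no vertical load, though lifting should take 2 to 4 N. The grip on the bar showed in the finger gap (12.8 mm) and in the picture.
- **Bystanders:** I saw no contact with them, but I did not measure their positions again.

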